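# Slide the plate out to its saw line

### The arm

A 7-joint arm with a two-finger parallel gripper is mounted at the origin on a cart in front of the work surface, level with it; the furniture and walls round the work are solid. World frame = base frame: x ahead of the robot, y to its left, z up, the work surface at z = 0. Lengths are in m, angles in rad, forces in N, time in s.
With the tool pointing down it reaches from about 0.4 to 0.85 m from the base axis. Payload 4.5 kg.
Tool frame: the origin (TCP) lies at the very end of the fingers, on their centre line; the grasp point (between the pads) lies 19 mm behind it; z points along the fingers, y is the line along which they close (so a half turn about z gives the same grasp; the last joint's range is limited). The gripper opens to 88 mm and grips with 3 to 60 N. Pads are 18 mm wide; open, the fingers measure 123 mm over their backs; the gripper's body (75 mm by 187 mm) begins 45 mm behind the grasp point.
Start: joints at [-1.183, 0.689, -0.195, 1.565, 0.157, 0.902, -0.215], TCP at [0.217, 0.586, 0.239] pointing down, gripper open.
Joint ranges: [-3.01, 3.01], [-0.46, 2.08], [-1.47, 1.51], [0.13, 2.56], [-1, 4.14], [0.04, 2.09], [-2.66, 2.66]. Speed limits (rad/s): [2.57, 2.57, 3.14, 3.14, 3.14, 3.14, 3.14].

### API

Orientations are given as a unit quaternion [x, y, z, w].
In Python, from plant import r gives the robot as it stands. The module is installed in compiled form; this text tells all that it offers.
- The arm moves only by the tool step_arm, never from a script. Its argument "increments" is a list of rows, each a list of 2 entries, a list of its own where there are three numbers: the shift along the world's x, y, z in cm, then the turn, a rotation vector about the world's x, y, z in degrees. A call has exactly 10 rows; each row shifts and turns the commanded pose from where the row before left it; what a row does not reach is not made up. A row lasts 1/10 s, in which the tool goes at most 50 mm and 8.59 degrees, less where a joint would pass 70% of its speed; a pose out of reach is approached as far as the arm can. A call is refused whole if a number of a shift passes 5 or a number of a turn 8.59, either way. A call with a gripper value outside its range is refused whole. "fingers" is the opening, from 0 (shut) to 1 (fully open), set as the call begins (left out, the last holds). The fingers move at their own pace and stop on an object; "grip_force" is the grip in N (left out, the last holds). Time passes only in rows, so rows that do not move let the fingers close, or fill a call up. It gives the time, the measured TCP pose, the force, the opening and the grip force at its end, in the units of the state.
- r.get_state(): the state, without advancing time (a new reading comes with each control period).
- r.snapshot(name): name is "side" or "top"; returns (picture, depth): 480x640x3 uint8, red, green, blue; 480x640 float32, m along the optical axis (not along the pixel's ray), 0 where there is no reading.
- r.calibration(name): a dict with "fov_y" (degrees; the focal length in pixels is half the picture's height over the tangent of half this angle, whatever the lens; pixels are square), "cx", "cy" (the principal point, pixels), "R" (3x3) and "t" (3): a world point X has camera coordinates R X + t. Camera axes: x right, y down, z forward; pixel columns grow to the right and rows downward; lengths in m; the calibration is good to about 2 mm. A picture is of the moment at which its call begins. calibration takes no time and is no camera call.
- r.finish_job(): hands the job in; it is judged then, once.
The state is a dict: "clock": time; "q": joint angles; "qd": joint speeds; "joint_torque": joint torques, N m; "tool_pos": TCP position; "eef_rot": TCP orientation; "contact_force": force on the tool from outside, world axes, zero at the start; "moment": the same for the moment, N m; "opening": opening from 0.0 (shut) to 1.0 (fully open); "finger_force": force on a finger pad.
Only numpy, scipy, OpenCV 4.12 (cv2) and the standard library are available. Lean on these libraries where they do the work, as an engineer would, in place of code of your own. Each camera call takes 0.05 s, during which the arm holds its last target. There are 200 camera calls.

### The job

Get the metal plate ready for sawing: with the fingertips, push it over the saw board until its long side lies flush against the fence and its end sticks out over the board's right-hand end just so far that the marked line lies exactly above that edge of the board. Only push the plate: do not pick it up, tip it or let it fall off, and leave the things round about where they are.

Things in the scene. Friction and masses are not known exactly. Their poses are not given: they have to be found in the camera images.
- saw_board: Saw board, fixed to the bench: a flat wooden deck 320 x 200 mm, its top 40 mm above the bench, with a dark wooden fence all along its far long side, 16 mm higher than the deck. Origin: centre of the underside, on the bench. x: along the length, toward the right-hand end where the plate must stick out (that edge is at x = +160 mm); y: toward the fence (its inner face is at y = +78 mm, the deck's open side at y = -100 mm); z: up.
- board_edge (a point): Point on the top edge of the board's right-hand end (z = 40 mm above the bench) above which the middle of the marked line must come to lie: 55 mm, half the plate's width, from the fence's inner face. Same axes as the saw board.
- plate: Loose flat aluminium plate 200 x 110 x 8 mm, about 0.5 kg, lying flat on the saw board at a small angle to it, clear of the fence, its marked end wholly on the board. Origin: centre of the underside. x: along the 200 mm length, toward the marked end (the right-hand one); y: toward the long side that faces the fence; z: up. It slides with ordinary friction (about 2 to 8 N) and stays where it is left.
- plate_line (a point): Middle of the dark line, 2.5 mm wide, drawn across the plate's top face, 40 mm from the plate's right-hand end (60 mm from its centre). Same axes as the plate.
- tape_measure: Bystander: tape measure 68 x 80 x 38 mm on the bench to the left. Origin: centre of the underside.
- spring_clamp: Bystander: spring clamp 86 x 125 x 24 mm lying on the bench near the robot, to the left. Origin: centre of the underside.
- block: Bystander: brown wooden offcut 50 x 70 x 19 mm on the bench to the right. Origin: centre of the underside.
- roll: Bystander: roll of masking tape, 100 mm across, 25 mm high, lying on the bench to the right. Origin: centre of the underside.

How it is judged:
By the outcome, as a careful person would: the job done as asked, in the order asked, and still so for the second after the job is handed in, with the robot touching nothing.
It also fails if it takes over 51 s, if anything falls off the work surface, if the arm or the gripper's body presses on something with over 40 N, if the wrist force passes 120 N, or if a joint passes its speed limit or range.

## Working session

There is one attempt and no reset: what is moved stays moved. The work goes in short steps, Python scripts to look and compute and a tool call to move; the robot and the scene stay as the last step left them, time stands still between calls to the robot, and variables do not carry over. Pictures are saved under pics/ and viewed, at most 10 in all, crops included, and the job is handed in when it is done.

Besides the shell and the picture viewer there is one more tool, called after "Call:" as a command line: name --argument value ..., lists and objects as JSON in quotes. step_arm: Moves the arm, as the interface text tells. Its arguments: {"type":"object","properties":{"increments":{"type":"array","items":{"type":"array"}},"fingers":{"type":"number"},"grip_force":{"type":"number"}},"required":["increments"]}

```bash
mkdir -p pics; cat > h.py <<'E'
import numpy as np, cv2
from plant import r
def cal(n):
    c=r.calibration(n); f=240/np.tan(np.radians(c["fov_y"])/2)
    return f,c["cx"],c["cy"],np.array(c["R"]),np.array(c["t"])
def ray(n,uv,z):
    f,cx,cy,R,t=cal(n); uv=np.atleast_2d(uv).astype(float)
    d=np.c_[(uv[:,0]-cx)/f,(uv[:,1]-cy)/f,np.ones(len(uv))]@R
    o=-R.T@t
    return o+d*((z-o[2])/d[:,2])[:,None]
def proj(n,X):
    f,cx,cy,R,t=cal(n); p=np.atleast_2d(X)@R.T+t
    return np.c_[p[:,0]/p[:,2]*f+cx,p[:,1]/p[:,2]*f+cy]
def cloud(n,d):
    f,cx,cy,R,t=cal(n); v,u=np.mgrid[:480,:640]
    P=np.stack([(u-cx)/f*d,(v-cy)/f*d,d],-1)
    return (P-t)@R
def snap(n,name):
    p,d=r.snapshot(n); cv2.imwrite(f"pics/{name}.png",p[:,:,::-1]); np.save(f"pics/{name}.npy",d); return p,d
E
python3 - <<'E'
from h import *
for n in("top","side"):
    snap(n,n+"0"); c=r.calibration(n); print(c)
s=r.get_state(); print(s)
E
```

```text
{'fov_y': 46.73803666285116, 'cx': 321.13720839634914, 'cy': 234.8282234766868, 'R': array([[-3.32317658e-02, -9.99447352e-01, -8.00469402e-04],
       [-9.75192645e-01,  3.26006483e-02, -2.18944061e-01],
       [ 2.18849158e-01, -6.49528589e-03, -9.75737084e-01]]), 't': array([0.01811921, 0.53668634, 1.26669677])}
{'fov_y': 44.44317470148526, 'cx': 328.18553582656864, 'cy': 235.27982536885764, 'R': array([[ 0.99941147,  0.03001156, -0.01661385],
       [-0.00394268, -0.38061573, -0.92472489],
       [-0.03407593,  0.92424617, -0.3802734 ]]), 't': array([-0.5127256 ,  0.04752534,  1.5273    ])}
{'clock': 0.1, 'q': array([-1.183223  ,  0.68986772, -0.19455349,  1.56621193,  0.15730184,
        0.90248709, -0.21510209]), 'qd': array([-0.00033974, -0.00086607, -0.00120807, -0.00061048, -0.00060496,
       -0.00026891, -0.00111592]), 'joint_torque': array([-2.04041891e-03, -5.28499854e+01, -1.27147213e+00, -1.53837991e+01,
       -5.26512181e-02,  1.97176872e-03,  4.65643404e-05]), 'tool_pos': array([0.21635812, 0.58577316, 0.23801878]), 'eef_rot': array([ 1.75917536e-01,  9.84404589e-01, -7.85428402e-04, -9.14347949e-05]), 'contact_force': array([0.36653591, 0.56341475, 0.17526852]), 'moment': array([-0.02862143,  0.0384394 ,  0.01860848]), 'finger_force': 0.0, 'opening': 1.0008835472981576}
```

View pics/top0.png

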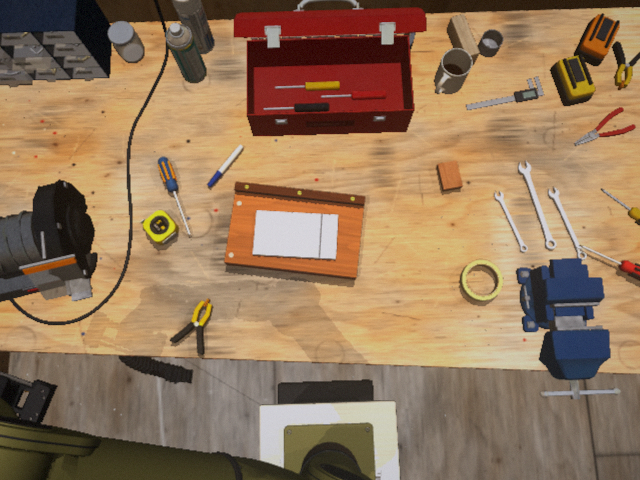

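View pics/side0.png

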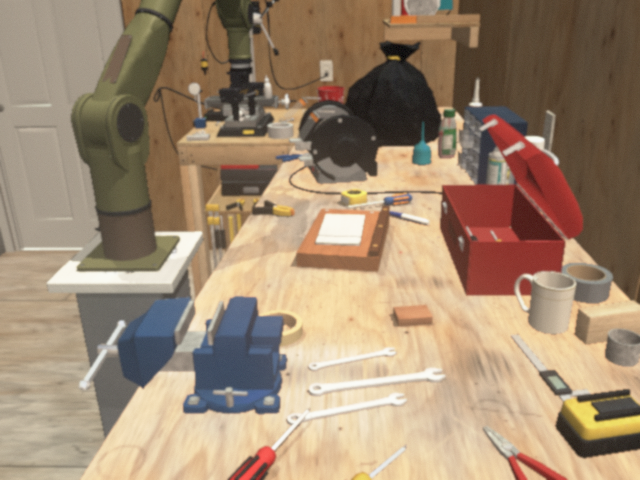

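The top view shows the plate at about (253–337, 210–260) with its line at u≈321. The fence runs from (235,190) to (365,203), and the board's right end is at u≈362. The side view shows the same arrangement with nothing in the way. Next I'll fit the edges at sub-pixel level.

```bash
cat > m.py <<'E'
from h import *
def fitline(P):  # robust: point, dir
    l=cv2.fitLine(P.astype(np.float32),cv2.DIST_HUBER,0,1e-3,1e-3).ravel(); return l[2:],l[:2]
def edge(G,n,a,b,za,half=0.012,N=60,sign=1):
    """sub-pixel edge along world segment a-b (xy) at height za: steepest change across it, sign: brightness step along left normal"""
    a,b=np.array(a),np.array(b); d=(b-a)/np.linalg.norm(b-a); nn=np.array([-d[1],d[0]])
    s=np.linspace(-half,half,97); out=[]
    for k in np.linspace(0,1,N):
        Q=a+(b-a)*k+s[:,None]*nn
        uv=proj(n,np.c_[Q,np.full(len(s),za)]).astype(np.float32)
        v=cv2.remap(G,uv[None,:,0],uv[None,:,1],cv2.INTER_CUBIC).ravel()
        v=cv2.GaussianBlur(v[None],(0,0),3).ravel()
        g=np.gradient(v)*sign; i=g[4:-4].argmax()+4
        w=np.clip(g[max(0,i-12):i+13],0,None); out.append(a+(b-a)*k+nn*(w*s[max(0,i-12):i+13]).sum()/w.sum())
    P=np.array(out); p,dd=fitline(P); r_=np.abs((P-p)@[-dd[1],dd[0]]); 
    if dd@d<0: dd=-dd
    return p,dd,np.median(r_)
E
python3 - <<'E'
from m import *
p=cv2.imread("pics/top0.png"); hsv=cv2.cvtColor(p,cv2.COLOR_BGR2HSV)
m=((hsv[:,:,1]<60)&(hsv[:,:,2]>150)).astype(np.uint8); m[:200]=0;m[270:]=0;m[:,:240]=0;m[:,350:]=0
m=cv2.morphologyEx(m,cv2.MORPH_CLOSE,np.ones((5,5)))
c=max(cv2.findContours(m,0,2)[0],key=cv2.contourArea)
W=ray("top",c[:,0],.048)[:,:2].astype(np.float32); R=cv2.minAreaRect(W); print("plate",R,cv2.boxPoints(R))
m=((hsv[:,:,0]<14)&(hsv[:,:,1]>120)).astype(np.uint8); m[:175]=0;m[290:]=0;m[:,:215]=0;m[:,380:]=0
c=max(cv2.findContours(m,0,2)[0],key=cv2.contourArea)
W=ray("top",c[:,0],.04)[:,:2].astype(np.float32); R=cv2.minAreaRect(W); print("board",R,cv2.boxPoints(R))
cr=cv2.resize(p[175:290,215:380],None,fx=4.8,fy=4.8,interpolation=2); cv2.imwrite("pics/c0.png",cr)
q=cv2.imread("pics/side0.png")[195:280,285:400]; cv2.imwrite("pics/c1.png",cv2.resize(q,None,fx=6.5,fy=6.5,interpolation=2))
E
```

```text
plate ((0.5435698628425598, 0.062411751598119736), (0.2000797837972641, 0.11030280590057373), 84.84113311767578) [[ 0.4796465  -0.03226382]
 [ 0.5895025  -0.04218198]
 [ 0.6074932   0.15708733]
 [ 0.4976372   0.16700548]]
board ((0.5574644804000854, 0.06430191546678543), (0.32329005002975464, 0.21034333109855652), 81.20980834960938) [[ 0.42882606 -0.07937254]
 [ 0.6366988  -0.11151651]
 [ 0.68610287  0.20797637]
 [ 0.47823018  0.24012034]]
```

View pics/c0.png

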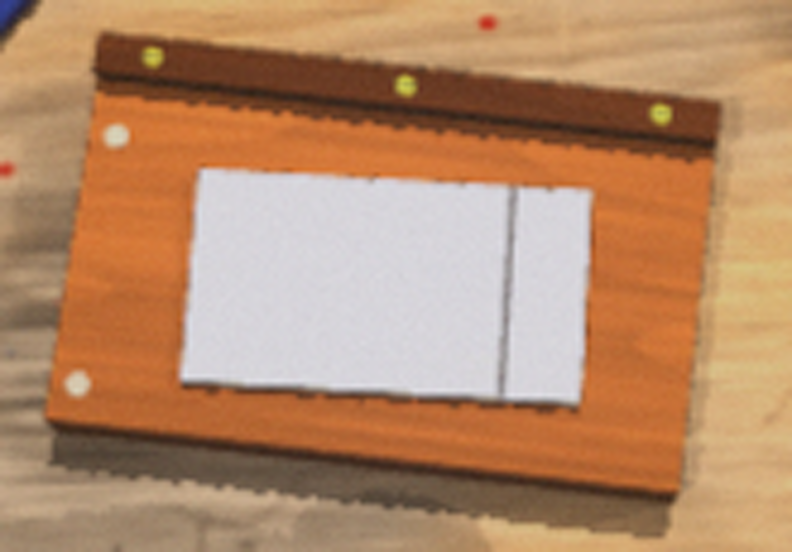

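View pics/c1.png

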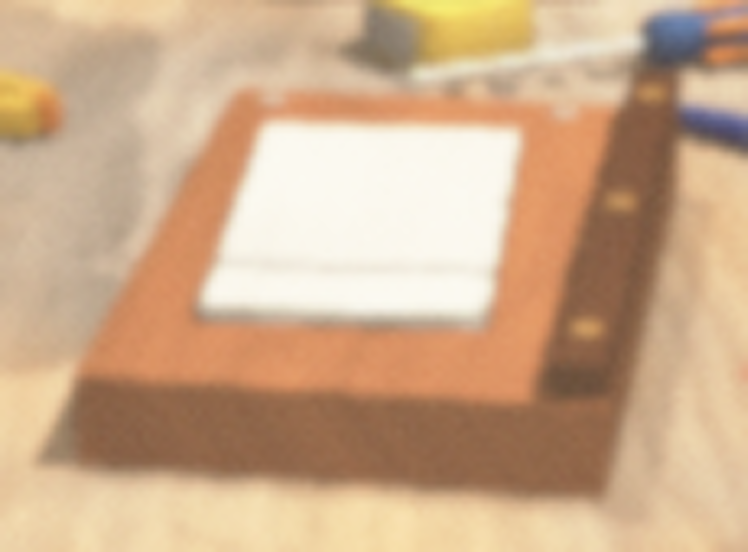

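```bash
cat >> m.py <<'E'
def isect(l,m):
    k=np.linalg.solve(np.c_[l[1],-m[1]],m[0]-l[0]); return l[0]+k[0]*l[1]
def inset(a,b,e=.08): 
    a,b=np.array(a),np.array(b); return a+(b-a)*e,b-(b-a)*e
def board(p):
    B=p[:,:,0].astype(np.float32); R=p[:,:,2].astype(np.float32)
    C=ray("top",[[224.8,262.9],[356,277.7],[363.5,207.9],[235.2,194.2]],.04)[:,:2]
    E={"front":edge(R,"top",*inset(C[0],C[1]),.04,sign=1),"right":edge(B,"top",*inset(C[1],C[2]),.04,sign=-1),
       "left":edge(B,"top",*inset(C[0],C[3]),.04,sign=1),"fence":edge(R,"top",*inset(C[3],C[2]),.04,sign=-1,half=.009)}
    return E
def plate(p,box,half=.008):
    """box: approx corners FL,FR,BR,BL world xy"""
    B=p[:,:,0].astype(np.float32); FL,FR,BR,BL=map(np.array,box)
    E={"front":edge(B,"top",*inset(FL,FR),.048,half,sign=1),"back":edge(B,"top",*inset(BL,BR),.048,half,sign=-1),
       "right":edge(B,"top",*inset(FR,BR),.048,half,sign=1),"left":edge(B,"top",*inset(FL,BL),.048,half,sign=-1)}
    a=FR+(FL-FR)*.2;b=BR+(BL-BR)*.2
    l1=edge(B,"top",*inset(a,b),.048,half*.8,sign=1); l2=edge(B,"top",*inset(a,b),.048,half*.8,sign=-1)
    E["line"]=((l1[0]+l2[0])/2,(l1[1]+l2[1])/2,max(l1[2],l2[2])); return E
E
python3 - <<'E'
from m import *
p=cv2.imread("pics/top0.png")
E=board(p)
for k,v in E.items(): print(k,v[0].round(4),np.degrees(np.arctan2(v[1][1],v[1][0])).round(2),v[2].round(5))
FL,FR,BL,BR=[isect(E[a],E[b]) for a,b in (("front","left"),("front","right"),("fence","left"),("fence","right"))]
print(np.linalg.norm(FR-FL),np.linalg.norm(BR-BL),np.linalg.norm(FR-BR),np.linalg.norm(FL-BL)); print(FL,FR,BR,BL)
P=plate(p,[[.4976,.167],[.4796,-.0323],[.5895,-.0422],[.6075,.1571]])
for k,v in P.items(): print(k,v[0].round(4),np.degrees(np.arctan2(v[1][1],v[1][0])).round(2),v[2].round(5))
Q=[isect(P[a],P[b]) for a,b in (("front","left"),("front","right"),("back","right"),("back","left"))]
print(np.array(Q).round(4)); print([np.linalg.norm(Q[i]-Q[i-1]).round(4) for i in range(4)])
E
```

```text
front [0.4593 0.0784] -98.66 0.00017
right [ 0.5094 -0.0913] -8.79 0.00034
left [0.566  0.2239] -8.57 0.00035
fence [0.6279 0.0517] -98.62 0.00044
0.31990948 0.3205671 0.17080726 0.17057437
[0.48334315 0.2363998 ] [ 0.43518972 -0.07986481] [ 0.6039922  -0.10595769] [0.6520146  0.21099201]
front [0.4891 0.0676] -95.19 0.0004
back [0.599  0.0586] -95.38 0.00035
right [ 0.5345 -0.0373] -4.94 0.00035
left [0.5466 0.1627] -4.97 0.00035
line [0.5315 0.0031] -5.18 0.00029
[[ 0.4982  0.1669]
 [ 0.48   -0.0326]
 [ 0.5895 -0.0421]
 [ 0.6083  0.1574]]
[np.float32(0.1105), np.float32(0.2004), np.float32(0.1099), np.float32(0.2003)]
```

Call:
step_arm --increments '[[[1.9, -4.1, 0], [0, 0, 1.2]], [[1.9, -4.1, 0], [0, 0, 1.2]], [[1.9, -4.1, 0], [0, 0, 1.2]], [[1.9, -4.1, 0], [0, 0, 1.2]], [[1.9, -4.1, 0], [0, 0, 1.2]], [[1.9, -4.1, 0], [0, 0, 1.2]], [[1.9, -4.1, 0], [0, 0, 1.2]], [[1.9, -4.1, 0], [0, 0, 1.2]], [[1.9, -4.1, -1], [0, 0, 1.2]], [[1.9, -4.1, -1], [0, 0, 1]]]' --fingers 1

```text
clock: 1.1
tool_pos: [0.4072, 0.1747, 0.2187]
eef_rot: [0.073, 0.997, 0.0, 0.0]
contact_force: [1.0, -0.1, 0.3]
opening: 0.997
finger_force: 0.0
```

Call:
step_arm --increments '[[[1.5, -3.3, -2], [0, 0, -0.3]], [[1.6, -3.3, -3], [0, 0, 0]], [[1.6, -3.3, -3], [0, 0, 0]], [[0, 0, -3], [0, 0, 0]], [[0, 0, -2.5], [0, 0, 0]], [[0, 0, -1.6], [0, 0, 0]], [[0, 0, -1], [0, 0, 0]], [[0, 0, -0.5], [0, 0, 0]], [[0, 0, 0], [0, 0, 0]], [[0, 0, 0], [0, 0, 0]]]'

```text
clock: 2.1
tool_pos: [0.4538, 0.0774, 0.0533]
eef_rot: [0.076, 0.997, 0.0, 0.0]
contact_force: [-0.2, -0.1, 0.3]
opening: 0.999
finger_force: 0.0
```

Call:
step_arm --increments '[[[0, 0, -0.5], [0, 0, 0]], [[0, 0, -0.45], [0, 0, 0]], [[0, 0, 0], [0, 0, 0]], [[0.6, -0.09, 0], [0, 0, 0]], [[0.6, -0.09, 0], [0, 0, 0]], [[0.6, -0.09, 0], [0, 0, 0]], [[0.6, -0.09, 0], [0, 0, 0]], [[0.6, -0.09, 0], [0, 0, 0]], [[0.6, -0.09, 0], [0, 0, 0]], [[0.6, -0.09, 0], [0, 0, 0]]]'

```text
clock: 3.1
tool_pos: [0.4948, 0.0709, 0.0432]
eef_rot: [0.076, 0.997, -0.0, -0.001]
contact_force: [-4.4, 0.9, 3.4]
opening: 1.0
finger_force: 1.9
```

Call:
step_arm --increments '[[[0.3, -0.045, 0.1], [0, 0, 0]], [[0.3, -0.045, 0], [0, 0, 0]], [[0.3, -0.045, 0], [0, 0, 0]], [[0.3, -0.045, 0], [0, 0, 0]], [[0.3, -0.045, 0], [0, 0, 0]], [[0.2, -0.03, 0], [0, 0, 0]], [[0.1, -0.015, 0], [0, 0, 0]], [[0.1, -0.015, 0], [0, 0, 0]], [[0, 0, 0], [0, 0, 0]], [[0, 0, 0], [0, 0, 0]]]'

```text
clock: 4.1
tool_pos: [0.5147, 0.0682, 0.0442]
eef_rot: [0.076, 0.997, 0.0, 0.0]
contact_force: [-2.2, 0.2, -1.4]
opening: 0.996
finger_force: 0.7
```

```bash
python3 - <<'E'
from m import *
print(r.get_state()["contact_force"]); snap("top","top1"); snap("side","side1")
p=cv2.imread("pics/top1.png"); q=cv2.imread("pics/side1.png")[195:280,285:400]
a=cv2.resize(p[175:290,215:380],None,fx=3.4,fy=3.4); b=cv2.resize(q,(400,296)); im=np.zeros((600,800,3),np.uint8); im[:a.shape[0],:a.shape[1]]=a[:,:800]; im[304:,400:]=b
cv2.imwrite("pics/c2.png",im)
E
```

```text
[-2.22600714  0.24887089 -1.38950416]
```

View pics/c2.png

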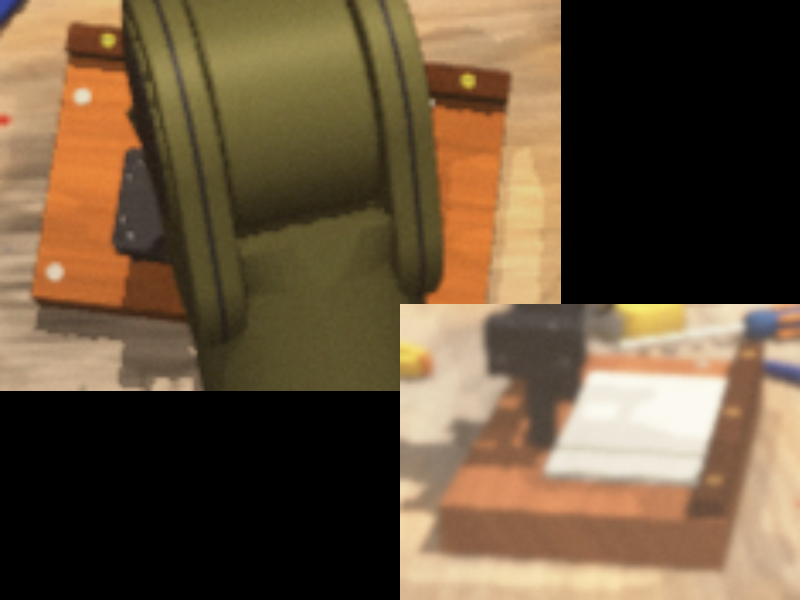

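The side view shows the plate squared up and almost at the fence, so I'll creep on until the force rises.

Call:
step_arm --increments '[[[0.1, -0.015, 0], [0, 0, 0]], [[0.1, -0.015, 0], [0, 0, 0]], [[0.05, -0.01, 0], [0, 0, 0]], [[0, 0, 0], [0, 0, 0]], [[0, 0, 0], [0, 0, 0]], [[0, 0, 0], [0, 0, 0]], [[0, 0, 0], [0, 0, 0]], [[0, 0, 0], [0, 0, 0]], [[0, 0, 0], [0, 0, 0]], [[0, 0, 0], [0, 0, 0]]]'

```text
clock: 5.2
tool_pos: [0.5168, 0.0678, 0.0442]
eef_rot: [0.076, 0.997, 0.0, -0.0]
contact_force: [-4.6, 0.4, 1.1]
opening: 0.999
finger_force: 2.0
```

Call:
step_arm --increments '[[[0.1, -0.015, 0], [0, 0, 0]], [[0, 0, 0], [0, 0, 0]], [[0.1, -0.015, 0], [0, 0, 0]], [[0, 0, 0], [0, 0, 0]], [[0.1, -0.015, 0], [0, 0, 0]], [[0, 0, 0], [0, 0, 0]], [[0, 0, 0], [0, 0, 0]], [[0, 0, 0], [0, 0, 0]], [[0, 0, 0], [0, 0, 0]], [[0, 0, 0], [0, 0, 0]]]'

```text
clock: 6.2
tool_pos: [0.5172, 0.0674, 0.0441]
eef_rot: [0.076, 0.997, -0.001, -0.002]
contact_force: [-8.9, 1.5, 5.4]
opening: 0.999
finger_force: 4.4
```

Call:
step_arm --increments '[[[0.1, -0.015, 0], [0, 0, 0]], [[0.1, -0.015, 0], [0, 0, 0]], [[0.1, -0.015, 0], [0, 0, 0]], [[0, 0, 0], [0, 0, 0]], [[0, 0, 0], [0, 0, 0]], [[-1, 0.15, 0], [0, 0, 0]], [[-2, 0.3, 0], [0, 0, 0]], [[-2, 0.3, 2], [0, 0, 0]], [[0, 0, 4], [0, 0, 0]], [[0, 0, 4], [0, 0, 0]]]'

```text
clock: 7.2
tool_pos: [0.4739, 0.0745, 0.1454]
eef_rot: [0.076, 0.997, 0.0, 0.001]
contact_force: [0.9, 0.3, 0.1]
opening: 1.001
finger_force: 0.0
```

Call:
step_arm --increments '[[[1.2, 1.6, 0], [0, 0, -8.5]], [[1.2, 1.6, 0], [0, 0, -8.5]], [[1.2, 1.6, 0], [0, 0, -8.5]], [[1.2, 1.6, 0], [0, 0, -8.5]], [[1.2, 1.6, 0], [0, 0, -8.5]], [[1.2, 1.6, 0], [0, 0, -8.5]], [[1.2, 1.6, 0], [0, 0, -8.5]], [[1.2, 0.5, 0], [0, 0, -8.5]], [[1.2, 0, 0], [0, 0, -8.5]], [[1.4, 0, 0], [0, 0, -8.5]]]' --fingers 0.5

```text
clock: 8.2
tool_pos: [0.5973, 0.1919, 0.1449]
eef_rot: [0.732, 0.681, 0.002, 0.001]
contact_force: [0.4, -0.3, -0.3]
opening: 0.498
finger_force: 0.0
```

```bash
python3 - <<'E'
from m import *
s=r.get_state(); print(s["q"].round(2),s["tool_pos"],s["eef_rot"]); snap("top","top2"); snap("side","side2")
p=cv2.imread("pics/top2.png"); q=cv2.imread("pics/side2.png")[195:280,285:400]
a=cv2.resize(p[175:290,215:380],None,fx=3.4,fy=3.4); b=cv2.resize(q,(400,296)); im=np.zeros((600,800,3),np.uint8); im[:a.shape[0],:a.shape[1]]=a[:,:800]; im[304:,400:]=b
cv2.imwrite("pics/c3.png",im)
E
```

```text
[-0.46  0.81  0.15  1.66 -0.17  0.68 -0.31] [0.59726004 0.19186429 0.14490657] [0.7318381  0.68147502 0.00173043 0.00134103]
```

View pics/c3.png

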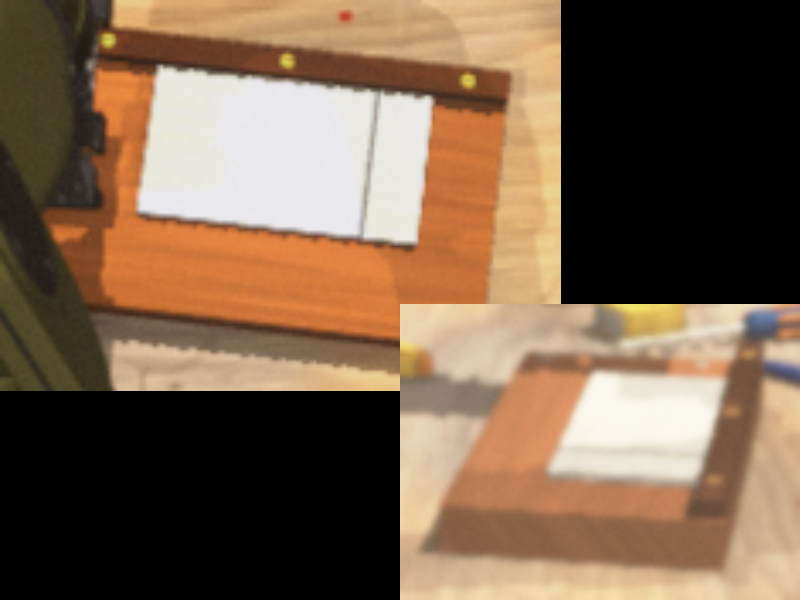

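The plate now lies along the fence, with the line at about u=326 in the top picture. Next I'll measure how far it still has to slide.

```bash
cat >> m.py <<'E'
EX=np.array([np.cos(np.radians(-98.65)),np.sin(np.radians(-98.65))]); EY=np.array([-EX[1],EX[0]]); C0=np.array([.5581,.0632])
def bf(P): return np.c_[(np.atleast_2d(P)-C0)@EX,(np.atleast_2d(P)-C0)@EY]*1000
def bw(x,y): return C0+EX*x/1000+EY*y/1000
def status(name,xc,half=.007):
    p=cv2.imread(f"pics/{name}.png")
    P=plate(p,[bw(xc-100,-32),bw(xc+100,-32),bw(xc+100,78),bw(xc-100,78)],half)
    for k,v in P.items(): print(k,bf(v[0]).round(1),(np.degrees(np.arctan2(v[1][1],v[1][0]))-(-98.65 if k in("front","back") else -8.65)).round(2),v[2].round(5))
    B=p[:,:,0].astype(np.float32)
    e=edge(B,"top",bw(160,-95),bw(160,-40),.04,sign=-1); print("deck end",bf(e[0]),e[2])
E
python3 - <<'E'
from m import *
status("top2",2)
print(bf(r.get_state()["tool_pos"][:2]))
E
```

```text
front [[-10.  -33.2]] 0.31 0.00038
back [[-16.2  75.6]] 0.04 0.00062
right [[106.7  18.9]] -0.01 0.00034
left [[-93.8  18.9]] 0.16 0.00031
line [[65.8 32.2]] 0.15 0.00028
deck end [[159.92800618 -64.33050722]] 0.0002519744940696615
[[-132.68524513   20.74662442]]
```

Call:
step_arm --increments '[[[-0.27, 0.04, -2], [0, 0, -4.5]], [[0, 0, -2], [0, 0, 0]], [[0, 0, -2], [0, 0, 0]], [[0, 0, -2], [0, 0, 0]], [[0, 0, -1.2], [0, 0, 0]], [[0, 0, -0.7], [0, 0, 0]], [[0, 0, 0], [0, 0, 0]], [[0, 0, -0.2], [0, 0, 0]], [[-0.15, -1, 0], [0, 0, 0]], [[-0.15, -1, 0], [0, 0, 0]]]'

```text
clock: 9.3
tool_pos: [0.5896, 0.1711, 0.0439]
eef_rot: [0.756, 0.655, 0.0, 0.0]
contact_force: [-0.6, -0.5, 0.1]
opening: 0.499
finger_force: 0.0
```

Call:
step_arm --increments '[[[-0.075, -0.494, 0], [0, 0, -0.4]], [[-0.075, -0.494, 0], [0, 0, 0]], [[-0.075, -0.494, 0], [0, 0, 0]], [[-0.075, -0.494, 0], [0, 0, 0]], [[-0.075, -0.494, 0], [0, 0, 0]], [[-0.075, -0.494, 0], [0, 0, 0]], [[-0.075, -0.494, 0], [0, 0, 0]], [[-0.075, -0.494, 0], [0, 0, 0]], [[-0.075, -0.494, 0], [0, 0, 0]], [[-0.075, -0.494, 0], [0, 0, 0]]]'

```text
clock: 10.3
tool_pos: [0.5823, 0.1228, 0.0436]
eef_rot: [0.758, 0.652, 0.001, 0.0]
contact_force: [0.5, 5.5, 5.4]
opening: 0.5
finger_force: 2.7
```

Call:
step_arm --increments '[[[-0.075, -0.494, 0.03], [0, 0, 0]], [[-0.075, -0.494, 0], [0, 0, 0]], [[-0.075, -0.494, 0], [0, 0, 0]], [[-0.075, -0.494, 0], [0, 0, 0]], [[-0.075, -0.494, 0], [0, 0, 0]], [[-0.075, -0.494, 0], [0, 0, 0]], [[-0.075, -0.494, 0], [0, 0, 0]], [[-0.075, -0.494, 0], [0, 0, 0]], [[-0.045, -0.297, 0], [0, 0, 0]], [[0, 0, 0], [0, 0, 0]]]'

```text
clock: 11.3
tool_pos: [0.5751, 0.0786, 0.0435]
eef_rot: [0.759, 0.651, -0.001, 0.0]
contact_force: [0.4, 1.8, 2.4]
opening: 0.5
finger_force: 1.1
```

```bash
python3 - <<'E'
from m import *
s=r.get_state(); t=bf(s["tool_pos"][:2])[0]; print(t,s["contact_force"]); snap("top","top3"); snap("side","side3")
p=cv2.imread("pics/top3.png"); q=cv2.imread("pics/side3.png")[195:280,285:400]
a=cv2.resize(p[175:290,215:380],None,fx=3.4,fy=3.4); b=cv2.resize(q,(400,296)); im=np.zeros((600,800,3),np.uint8); im[:a.shape[0],:a.shape[1]]=a[:,:800]; im[304:,400:]=b
cv2.imwrite("pics/c4.png",im)
status("top3",t[0]+109)
E
```

```text
[-17.78298061  14.50949728] [0.44295847 1.80333503 2.42193037]
front [[ 73.  -33.5]] -0.11 0.00047
back [[96.6 75.5]] 0.09 0.00061
right [[193.8  17. ]] 0.02 0.00029
left [[-9.5 23. ]] 0.49 0.00333
line [[153.7  24.5]] -0.02 0.00036
deck end [[160.34821103 -67.49998731]] 0.00037100943409215214
```

View pics/c4.png

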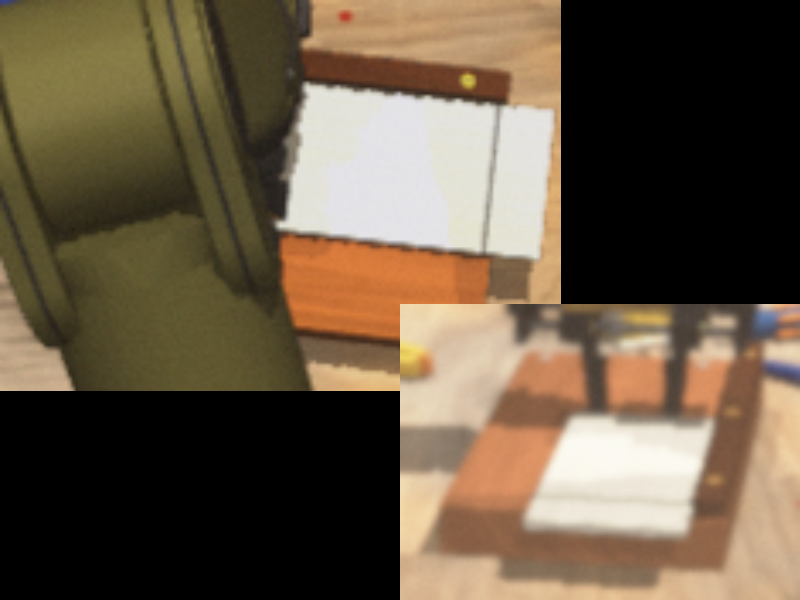

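The line is at x≈153.7 and the deck end at 160.1, so about 6.3 mm is left. The plate is still along the fence.

Call:
step_arm --increments '[[[-0.03, -0.2, 0], [0, 0, 0]], [[-0.03, -0.2, 0], [0, 0, 0]], [[-0.015, -0.1, 0], [0, 0, 0]], [[0, 0, 0], [0, 0, 0]], [[0, 0, 0], [0, 0, 0]], [[0, 0, 0], [0, 0, 0]], [[0, 0, 0], [0, 0, 0]], [[0, 0, 0], [0, 0, 0]], [[0, 0, 0], [0, 0, 0]], [[0, 0, 0], [0, 0, 0]]]'

```text
clock: 12.4
tool_pos: [0.5746, 0.0746, 0.0436]
eef_rot: [0.759, 0.652, -0.0, 0.0]
contact_force: [0.2, 0.2, 1.0]
opening: 0.5
finger_force: 0.0
```

```bash
python3 - <<'E'
from m import *
s=r.get_state(); t=bf(s["tool_pos"][:2])[0]; print(t,s["contact_force"]); snap("top","top4")
status("top4",t[0]+111)
E
```

```text
[-13.74006003  14.63407159] [0.24336954 0.24302069 0.95386871]
front [[106.9 -33.7]] 0.21 0.00044
back [[97.  75.3]] 0.22 0.00048
right [[198.3  21.7]] -0.28 0.00029
left [[-2.   9.7]] 2.17 0.00295
line [[158.3  23. ]] -0.1 0.00034
deck end [[160.32951529 -68.24576014]] 0.0002595507765801501
```

Call:
step_arm --increments '[[[-0.015, -0.1, 0], [0, 0, 0]], [[-0.01, -0.07, 0], [0, 0, 0]], [[0, 0, 0], [0, 0, 0]], [[0, 0, 0], [0, 0, 0]], [[0, 0, 0], [0, 0, 0]], [[0, 0, 0], [0, 0, 0]], [[0, 0, 0], [0, 0, 0]], [[0, 0, 0], [0, 0, 0]], [[0, 0, 0], [0, 0, 0]], [[0, 0, 0], [0, 0, 0]]]'

```text
clock: 13.45
tool_pos: [0.5744, 0.0732, 0.0436]
eef_rot: [0.758, 0.652, 0.0, 0.0]
contact_force: [0.3, 2.1, 0.3]
opening: 0.502
finger_force: 1.3
```

```bash
python3 - <<'E'
from m import *
for i in range(2):
    s=r.get_state(); t=bf(s["tool_pos"][:2])[0]; print(t,s["contact_force"]); snap("top","top5%d"%i)
    status("top5%d"%i,t[0]+112.4)
E
```

```text
[-12.37284897  14.6165659 ] [0.30796697 2.13362113 0.25664126]
front [[ 98.  -33.6]] 0.29 0.00044
back [[100.   75.4]] 0.28 0.0005
right [[199.1  21.1]] 0.11 0.00032
left [[-0.9 18.9]] 1.88 0.00302
line [[159.2  24.9]] 0.02 0.00032
deck end [[160.2511931  -64.33050811]] 0.00034059938786333154
[-12.3606772   14.60140369] [0.51225952 2.20247634 0.34536162]
front [[ 99.8 -33.7]] 0.15 0.00041
back [[100.   75.4]] 0.28 0.0005
right [[199.3  13. ]] 0.15 0.00025
left [[ 0.5 26.8]] 1.39 0.0033
line [[159.2  22.9]] 0.05 0.00035
deck end [[160.2211647 -67.4999916]] 0.0004585562165780507
```

Call:
step_arm --increments '[[[-0.015, -0.1, 0], [0, 0, 0]], [[0, 0, 0], [0, 0, 0]], [[0, 0, 0], [0, 0, 0]], [[0, 0, 0], [0, 0, 0]], [[0, 0, 0], [0, 0, 0]], [[0.15, 1, 0], [0, 0, 0]], [[0.45, 3, 0], [0, 0, 0]], [[0.3, 2, 2], [0, 0, 0]], [[0, 0, 4], [0, 0, 0]], [[0, 0, 4], [0, 0, 0]]]'

```text
clock: 14.55
tool_pos: [0.5823, 0.1332, 0.1439]
eef_rot: [0.758, 0.652, -0.001, -0.0]
contact_force: [0.1, -0.1, -0.6]
opening: 0.496
finger_force: 0.0
```

```bash
python3 - <<'E'
from m import *
for i in range(2):
    snap("top","top6%d"%i); status("top6%d"%i,100)
s=r.get_state(); print(s["tool_pos"],s["q"].round(2))
E
```

```text
front [[100.  -33.7]] 0.27 0.00045
back [[98.  75.5]] 0.04 0.00055
right [[200.6  22.4]] -0.22 0.00026
left [[ 0.1 22.8]] 0.1 0.00036
line [[160.6  27.9]] -0.23 0.00034
deck end [[160.29343169 -67.50000074]] 0.0003441688720715242
front [[100.  -33.8]] 0.25 0.00042
back [[98.9 75.4]] 0.02 0.00049
right [[200.6  21.7]] -0.32 0.0003
left [[ 0.3 22.8]] 0.1 0.00038
line [[160.6  23. ]] -0.16 0.00036
deck end [[160.26798516 -64.3305159 ]] 0.0003153219050713639
[0.58655698 0.13276134 0.14841351] [-0.38  0.78  0.15  1.74 -0.17  0.63 -0.29]
```

The line is within about 0.3 mm of the edge. I'll press once more, gently, from the front to make sure the long side is flush.

Call:
step_arm --increments '[[[-1.2, -1.4, 0], [0, 0, 8.5]], [[-1.2, -1.5, 0], [0, 0, 8.5]], [[-1.2, -1.5, 0], [0, 0, 8.5]], [[-1.2, -1.5, 0], [0, 0, 8.5]], [[-1.2, -1.5, 0], [0, 0, 8.5]], [[-1.2, -1.5, 0], [0, 0, 8.5]], [[-1.2, -1.5, 0], [0, 0, 8.5]], [[-1.2, -1.5, 0], [0, 0, 8.5]], [[-1.2, -1.4, 0], [0, 0, 8.5]], [[-1.0, -1.4, 0], [0, 0, 8.5]]]' --fingers 0.9

```text
clock: 15.65
tool_pos: [0.4639, -0.0156, 0.143]
eef_rot: [0.116, 0.993, -0.0, -0.001]
contact_force: [-0.6, 0.2, 0.4]
opening: 0.896
finger_force: 0.0
```

Call:
step_arm --increments '[[[0, 0, -3], [0, 0, 4.7]], [[0, 0, -3], [0, 0, 0]], [[0, 0, -2], [0, 0, 0]], [[0, 0, -1.2], [0, 0, 0]], [[0, 0, -0.7], [0, 0, 0]], [[1, -0.15, 0], [0, 0, 0]], [[1, -0.15, 0], [0, 0, 0]], [[1, -0.15, 0], [0, 0, 0]], [[0.5, -0.08, 0], [0, 0, 0]], [[0, 0, 0], [0, 0, 0]]]'

```text
clock: 16.65
tool_pos: [0.5009, -0.0203, 0.0446]
eef_rot: [0.079, 0.997, 0.0, 0.0]
contact_force: [0.1, 0.9, -0.6]
opening: 0.9
finger_force: 0.0
```

Call:
step_arm --increments '[[[0.1, -0.015, 0], [0, 0, 0.4]], [[0.1, -0.015, 0], [0, 0, 0]], [[0.1, -0.015, 0], [0, 0, 0]], [[0.1, -0.015, 0], [0, 0, 0]], [[0.1, -0.015, 0], [0, 0, 0]], [[0, 0, 0], [0, 0, 0]], [[0, 0, 0], [0, 0, 0]], [[0, 0, 0], [0, 0, 0]], [[0, 0, 0], [0, 0, 0]], [[0, 0, 0], [0, 0, 0]]]'

```text
clock: 17.65
tool_pos: [0.5036, -0.0208, 0.0444]
eef_rot: [0.074, 0.997, -0.0, -0.001]
contact_force: [-4.4, 0.2, 2.8]
opening: 0.902
finger_force: 2.7
```

Call:
step_arm --increments '[[[0.1, -0.015, 0], [0, 0, 0]], [[0.1, -0.015, 0], [0, 0, 0]], [[0.1, -0.015, 0], [0, 0, 0]], [[0.1, -0.015, 0], [0, 0, 0]], [[0, 0, 0], [0, 0, 0]], [[0, 0, 0], [0, 0, 0]], [[0, 0, 0], [0, 0, 0]], [[0, 0, 0], [0, 0, 0]], [[0, 0, 0], [0, 0, 0]], [[0, 0, 0], [0, 0, 0]]]'

```text
clock: 18.65
tool_pos: [0.5039, -0.021, 0.0442]
eef_rot: [0.074, 0.997, -0.001, -0.005]
contact_force: [-11.2, 2.5, 8.1]
opening: 0.899
finger_force: 6.0
```

Call:
step_arm --increments '[[[-0.5, 0.075, 0], [0, 0, 0]], [[-1, 0.15, 0], [0, 0, 0]], [[-2, 0.3, 0], [0, 0, 0]], [[-1, 0.15, 2], [0, 0, 0]], [[0, 0, 4], [0, 0, 0]], [[0, 2, 5], [0, 0, 0]], [[0, 4.5, 2], [0, 0, 0]], [[0, 4.5, 0], [0, 0, 0]], [[0, 4.5, 0], [0, 0, 0]], [[0, 4.5, 0], [0, 0, 0]]]'

```text
clock: 19.65
tool_pos: [0.466, 0.1861, 0.1718]
eef_rot: [0.075, 0.997, 0.001, 0.002]
contact_force: [-0.2, 0.2, -0.7]
opening: 0.901
finger_force: 0.0
```

Call:
step_arm --increments '[[[-0.5, 4.5, 0], [0, 0, 0]], [[-0.5, 4.5, 0], [0, 0, 0]], [[-0.5, 4.5, 0], [0, 0, 0]], [[-0.5, 4.5, 0], [0, 0, 0]], [[-0.5, 4.5, 0], [0, 0, 0]], [[0, 0, 0], [0, 0, 0]], [[0, 0, 0], [0, 0, 0]], [[0, 0, 0], [0, 0, 0]], [[0, 0, 0], [0, 0, 0]], [[0, 0, 0], [0, 0, 0]]]'

```text
clock: 20.65
tool_pos: [0.4399, 0.4079, 0.1712]
eef_rot: [0.075, 0.997, 0.0, 0.0]
contact_force: [0.2, -0.5, -0.2]
opening: 0.902
finger_force: 0.0
```

```bash
python3 - <<'E'
from m import *
for i in range(3):
    p,_=snap("top","top7%d"%i); status("top7%d"%i,100)
snap("side","side7")
p=cv2.imread("pics/top70.png"); q=cv2.imread("pics/side7.png")[195:280,285:400]
a=cv2.resize(p[175:290,215:380],None,fx=3.4,fy=3.4); b=cv2.resize(q,(400,296)); im=np.zeros((600,800,3),np.uint8); im[:a.shape[0],:a.shape[1]]=a[:,:800]; im[304:,400:]=b
cv2.imwrite("pics/c7.png",im)
E
```

```text
front [[122.2 -32.8]] 0.18 0.00045
back [[92.6 76.1]] 0.21 0.00055
right [[200.7   9.7]] -0.22 0.00032
left [[ 0.2 35.2]] 0.27 0.00037
line [[160.6  22.4]] 0.02 0.00034
deck end [[162.61955168 -73.4661047 ]] 0.0015845679826182605
front [[145.6 -32.7]] 0.22 0.00048
back [[92.6 76.1]] 0.24 0.00056
right [[200.8  28.3]] -0.24 0.00029
left [[ 0.3 26.8]] 0.24 0.00038
line [[160.6  24.3]] 0.03 0.00035
deck end [[163.57781925 -68.61863695]] 0.0017239082963678887
front [[112.2 -32.8]] 0.06 0.00047
back [[92.6 76.1]] 0.24 0.00057
right [[200.7  28.3]] -0.26 0.00028
left [[ 0.2 28.3]] 0.41 0.00036
line [[160.6  21. ]] 0.01 0.00035
deck end [[163.32873692 -68.61863695]] 0.0015400336003937236
```

View pics/c7.png

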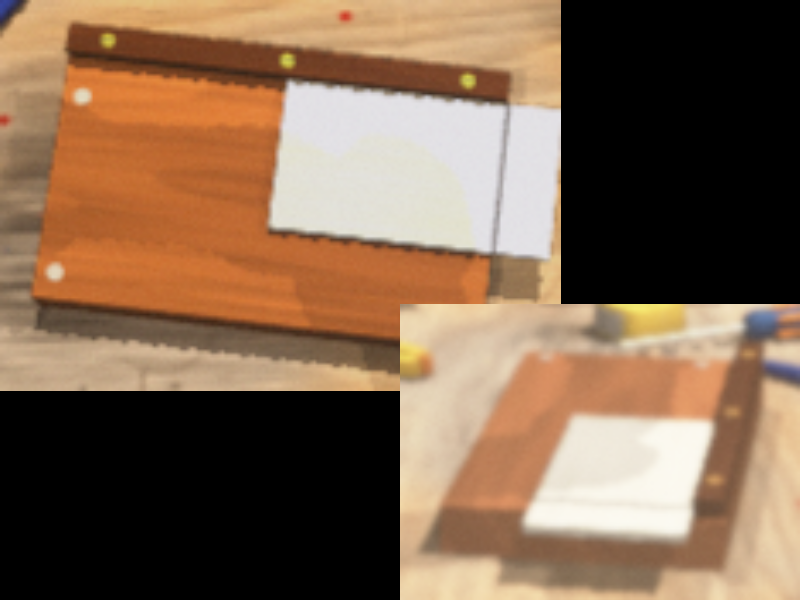

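The plate is flush with the fence, and the line sits above the board's end edge to within about 0.3 mm. The arm is clear, so I'm handing in.

```bash
python3 -c "
from plant import r
print(r.finish_job())"
```

```text
the job is handed in; nothing more can be done
None
```

I handed the job in at about 21 s: the plate lies flush against the fence, and by camera its marked line is within about 0.3 mm of directly above the board's right-hand edge.

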